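# Catch and close the incubator cover

## Task

Close the hinged cover of the small plate incubator without letting it slam: tip the upright cover forward past its balance, catch the falling cover from below on the outside of the fingers, and lower it gently on them all the way until it is fully shut, then move clear. Only touch the cover lightly, never pinch or force it, and leave the bottle, jar and tray standing around it where they are.

Things in the scene. Friction and masses are not known exactly. Their poses are not given: they have to be found in the camera images.
- incubator: Plate incubator, a white open-topped box with black sides, bolted to the bench: 150 mm deep (x), 200 mm wide (y), rim 100 mm high, walls 8 mm. Origin at the centre of its underside; its front faces its own -x (roughly the robot), its +x points to the hinge side. A microplate lies inside, top 18 mm below the rim.
- cover (a joint): Angle of the hinged cover, rad: 0 = fully shut, level on the rim; 1.57 = upright; end stop 1.85, leaning back. Starts at 1.57 to 1.70, kept there by hinge friction. Tipped forward below about 1.3 it falls shut by itself, slowly at first (weak damper), then faster, in some 3 to 6 s; left alone it slams at 0.7 to 0.9 rad/s. Holding it up at the lip takes 1 to 2 N, tipping it less.
- panel: The cover's white panel, about 0.3 kg, 200 mm wide, 12 mm thick. Origin mid hinge line. Its -x runs 175 mm from hinge to free edge; z is its outer normal (up when shut), underside at z=0. Along the free edge a blue lip, 130 mm wide, z 0 to 8 mm; when shut it juts 30 mm out in front of the front wall, so a finger can stay under it to the end. Shut, its axes match the incubator's.
- lip (a point): Middle of the free edge of the blue lip, on its underside, 175 mm from the hinge line. 101 mm above the bench when shut, 275 mm when upright. Axes as the panel's.
- hinge_mid (a point): Middle of the hinge line, 70 mm behind (+x) the incubator's centre and 100.5 mm above the bench. It does not move when the cover turns.
- reagent_bottle: Loose clear bottle with white cap, 60 mm diameter, 140 mm high, origin at the centre of its underside. Leave alone.
- amber_jar: Loose amber jar with black cap, 60 mm diameter, 75 mm high, origin at the centre of its underside. Leave alone.
- tube_tray: Loose green divided tray, 80 x 60 x 40 mm, origin at the centre of its underside. Leave alone.

How it is judged:
By the outcome, as a careful person would: the job done as asked, in the order asked, and still so for the second after the job is handed in, with the robot touching nothing.
It also fails if it takes over 51 s, if anything falls off the work surface, if the arm or the gripper's body presses on something with over 40 N, if the wrist force passes 120 N, or if a joint passes its speed limit or range.

## Robot

A 6-joint arm with a two-finger parallel gripper is mounted at the origin on the work surface. World frame = base frame: x ahead of the robot, y to its left, z up, the work surface at z = 0. Lengths are in m, angles in degrees, forces in N, time in s.
With the tool pointing down it reaches from about 0.275 to 0.75 m from the base axis. Payload 10.2 kg.
Tool frame: the origin (TCP) lies on the mounting face of the last link; the fingertips stand 166 mm ahead of it and the grasp point (between the pads) lies 147 mm ahead of it; z points along the fingers, y is the line along which they close (so a half turn about z gives the same grasp; the last joint's range is limited). The gripper opens to 88 mm and grips with 3 to 60 N. Pads are 18 mm wide; open, the fingers measure 123 mm over their backs; the gripper's body (75 mm by 187 mm) begins 45 mm behind the grasp point.
Start: joints at [55.268, 17.928, 85.812, -0, 76.261, -12.8], TCP at [0.196, 0.487, 0.405] pointing down, gripper open.
Joint ranges: [-168.41, 168.41], [-55.51, 124.54], [10.69, 146.95], [-70.63, 250.63], [1, 178], [-165.06, 165.06]. Speed limits (degrees/s): [136.94, 136.94, 172.46, 180, 180, 180].

## Interface

Orientations are given as [roll, pitch, yaw] about the fixed x, y, z axes, in that order (R = Rz(yaw) Ry(pitch) Rx(roll)).
In Python, from station import r gives the robot as it stands. The module is installed in compiled form; this text tells all that it offers.
- The arm moves only by the tool jog_arm, never from a script. Its argument "commands" is a list that holds one entry, the list of rows, each a list of 7 numbers: the shift along the tool's x, y, z in units of 0.25 m (1.0 is 0.25 m), then the turn, a rotation vector about the tool's x, y, z in units of pi/4 rad (1.0 is pi/4 rad), then the closure, from -1 (fully open) to 1 (shut). In form: [[[dx, dy, dz, rx, ry, rz, claw], ...]]. A call has 1 to 10 rows; each row is the pose to reach, as a shift and turn from the pose commanded when the call began, along the tool's axes at that moment; what a row does not reach only later rows make up. A row lasts 1/8 s, in which the tool goes at most 62.5 mm and 10.7 degrees, less where a joint would pass 70% of its speed; a pose out of reach is approached as far as the arm can. A call with a number of a shift or a turn outside -1 to 1 is refused whole. A call with a gripper value outside its range is refused whole. The fingers move at their own pace and stop on an object; the grip force is fixed at half the most. Time passes only in rows, so rows that repeat a pose let the fingers close. It gives the time, the measured TCP pose, the force, the opening and the grip force at its end, in the units of the state.
- r.state(): the state, without advancing time (a new reading comes with each control period).
- r.read_camera(name): name is "side" or "top" or "wrist"; returns the picture (400x640x3 uint8, red, green, blue); there is no depth.
- r.camera_info(name): a dict with "vfov" (degrees; the focal length in pixels is half the picture's height over the tangent of half this angle, whatever the lens; pixels are square), "cx", "cy" (the principal point, pixels), "rvec" (rotation vector, rad) and "tvec" (3), from world to camera coordinates, as OpenCV has them. Camera axes: x right, y down, z forward; pixel columns grow to the right and rows downward; lengths in m; the calibration is good to about 2 mm. The wrist camera is an equidistant fisheye: a pixel r from the principal point sees the ray r / f radians off the axis. A picture is of the moment at which its call begins: read the wrist's pose just before it. camera_info takes no time and is no camera call; for the wrist camera it gives the pose at the moment of the call.
- r.close_job(): hands the job in; it is judged then, once.
The state is a dict: "time_s": time; "joints": joint angles; "joint_velocities": joint speeds; "joint_torque": joint torques, N m; "position": TCP position; "eef_rot": TCP orientation; "force": force on the tool from outside, world axes, zero at the start; "ft_torque": the same for the moment, N m; "width": finger opening in m; "gripper_force": force on a finger pad.
Only numpy, scipy, OpenCV 4.12 (cv2) and the standard library are available. Lean on these libraries where they do the work, as an engineer would, in place of code of your own. Each camera call takes 0.05 s, during which the arm holds its last target. There are 200 camera calls.

## Working session

There is one attempt and no reset: what is moved stays moved. The work goes in short steps, Python scripts to look and compute and a tool call to move; the robot and the scene stay as the last step left them, time stands still between calls to the robot, and variables do not carry over. Pictures are saved under pics/ and viewed, at most 10 in all, crops included, and the job is handed in when it is done.

Besides the shell and the picture viewer there is one more tool, called after ">>>" in YAML: its name, and indented under it one key for each argument. jog_arm: Moves the arm, as the interface text tells. Its arguments: {"type":"object","properties":{"commands":{"type":"array","items":{"type":"array","items":{"type":"array","items":{"type":"number","minimum":-1,"maximum":1}}}}},"required":["commands"]}

```bash
mkdir -p pics
python3 - <<'E'
from station import r
import cv2
print(r.state())
for n in("side","top"):
    print(n,r.camera_info(n)); cv2.imwrite(f"pics/{n}0.png",r.read_camera(n)[:,:,::-1])
E
```

```text
{'time_s': 0.0, 'joints': array([ 5.52658636e+01,  1.79567063e+01,  8.58526898e+01, -7.81947295e-04,
        7.62597161e+01, -1.28005547e+01]), 'joint_velocities': array([-0.00971226,  0.03373593,  0.09153063, -0.00782889,  0.06938526,
        0.02222639]), 'joint_torque': array([ 5.00823899e-04, -4.02210796e+01, -2.52268875e+01,  6.95061008e-02,
        3.52725852e-02, -9.99256281e-05]), 'position': array([0.19609823, 0.48695743, 0.40419406]), 'eef_rot': array([-1.79932437e+02, -1.45718772e-02,  1.58066596e+02]), 'force': array([ 0.20492672, -0.11920026,  0.26045448]), 'ft_torque': array([-0.01776426, -0.03567308,  0.00015898]), 'gripper_force': 0.0, 'width': 0.0880432698551958}
side {'vfov': 57.57358125435512, 'cx': 327.6735291175613, 'cy': 197.10594269678384, 'rvec': array([ 2.01612402, -1.11489825,  0.52537233]), 'tvec': array([-0.30452605,  0.4267481 ,  0.42239548])}
top {'vfov': 44.655548561523666, 'cx': 322.90760534316246, 'cy': 190.1889869435879, 'rvec': array([ 2.1255664 , -2.14048711,  0.15749388]), 'tvec': array([0.05856573, 0.64176021, 1.2424506 ])}
```

View pics/side0.png

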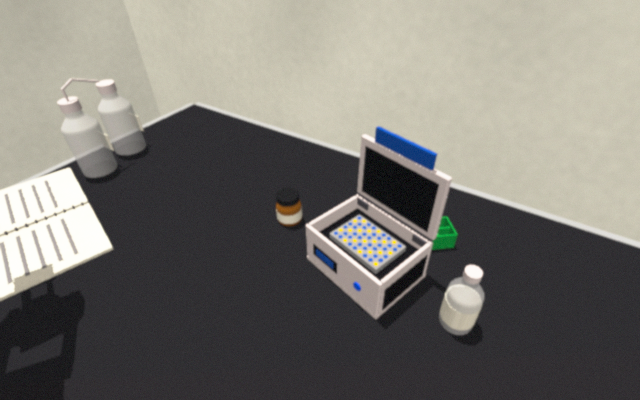

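View pics/top0.png

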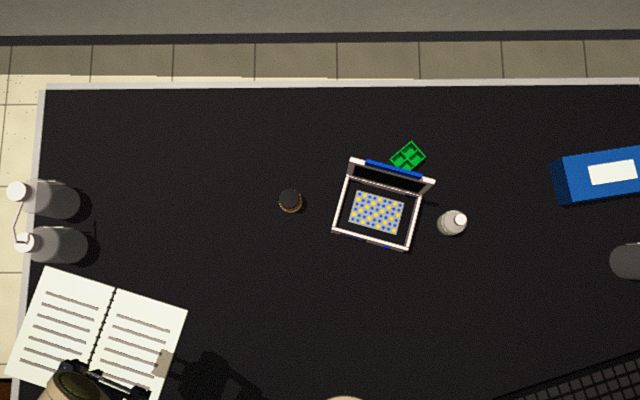

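The side view shows the box around (368,255) with the cover upright and its blue lip at (405,148). The jar is at (289,208), the bottle at (462,300) and the tray at (443,233). In the top view the box front edge runs from (333,233) to (407,249), the lip is near (394,169), the jar at (290,200), the bottle at (452,222) and the tray at (408,156).

```bash
cat > h.py <<'E'
import numpy as np, cv2
from station import r
def cam(n):
    i=r.camera_info(n); R=cv2.Rodrigues(i['rvec'])[0]; f=200/np.tan(np.radians(i['vfov']/2))
    return R,np.array(i['tvec']),f,i['cx'],i['cy']
def ray(n,p):
    R,t,f,cx,cy=cam(n); d=R.T@np.array([(p[0]-cx)/f,(p[1]-cy)/f,1]); return -R.T@t,d/np.linalg.norm(d)
def onz(n,p,z):
    c,d=ray(n,p); return c+d*(z-c[2])/d[2]
def proj(n,X):
    R,t,f,cx,cy=cam(n); q=R@np.array(X)+t; return np.array([cx+f*q[0]/q[2],cy+f*q[1]/q[2]])
def tri(pa,pb):
    (a,u),(b,v)=ray("top",pa),ray("side",pb)
    s=np.linalg.lstsq(np.c_[u,-v],b-a,rcond=None)[0]; A=a+u*s[0];B=b+v*s[1]; return (A+B)/2,np.linalg.norm(A-B)
E
python3 - <<'E'
from h import *
t=cv2.imread('pics/top0.png');s=cv2.imread('pics/side0.png')
a=cv2.resize(t[140:260,320:480],None,fx=4.5,fy=4.5,interpolation=cv2.INTER_CUBIC)
b=cv2.resize(s[120:320,290:490],None,fx=3,fy=3,interpolation=cv2.INTER_CUBIC)
cv2.imwrite('pics/tc.png',a);cv2.imwrite('pics/sc.png',b)
for n,im in(("top",t),("side",s)):
    h=cv2.cvtColor(im,cv2.COLOR_BGR2HSV)
    m=cv2.inRange(h,(105,150,60),(125,255,255))
    k,l,st,c=cv2.connectedComponentsWithStats(m)
    for i in range(1,k):
        if st[i,4]>30 and 300<c[i][0]<500: print(n,st[i],c[i],cv2.boxPoints(cv2.minAreaRect(np.argwhere(l==i)[:,::-1].astype(np.float32))).round(1).tolist())
for nm,p,z in(("jar",(290,195),.075),("bottle",(460,219),.14),("tray",(408,156),.04)): print(nm,onz("top",p,z))
for p in((332.5,234),(407.5,250)): print(onz("top",p,.1))
E
```

```text
top [365 158  58  21 312] [393.00641026 168.23076923] [[363.6000061035156, 164.10000610351562], [365.3999938964844, 157.6999969482422], [422.5, 173.10000610351562], [420.79998779296875, 179.5]]
side [376 127  60  42 952] [405.67752101 147.60294118] [[371.6000061035156, 138.8000030517578], [378.3999938964844, 125.19999694824219], [438.3999938964844, 155.1999969482422], [431.6000061035156, 168.8000030517578]]
side [315 249  19  20 125] [324.368 258.176] [[313.29998779296875, 252.10000610351562], [316.79998779296875, 248.10000610351562], [335.5, 264.1000061035156], [332.0, 268.20001220703125]]
side [354 282   6   8  33] [356.51515152 285.72727273] [[352.5, 284.5], [355.5, 281.5], [361.0, 287.0], [358.0, 290.0]]
jar [0.62637274 0.1396617  0.075     ]
bottle [ 0.55403171 -0.28122238  0.14      ]
tray [ 0.73585975 -0.17660973  0.04      ]
[0.52238909 0.0300264  0.1       ]
[ 0.48114021 -0.15719746  0.1       ]
```

View pics/tc.png

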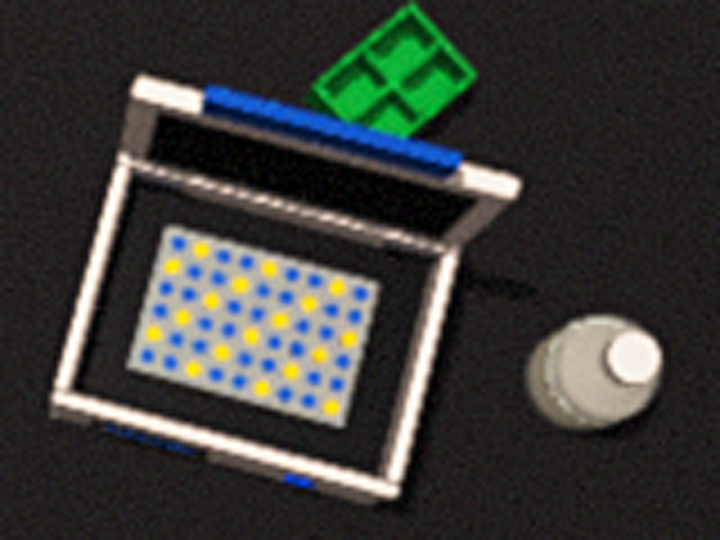

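View pics/sc.png

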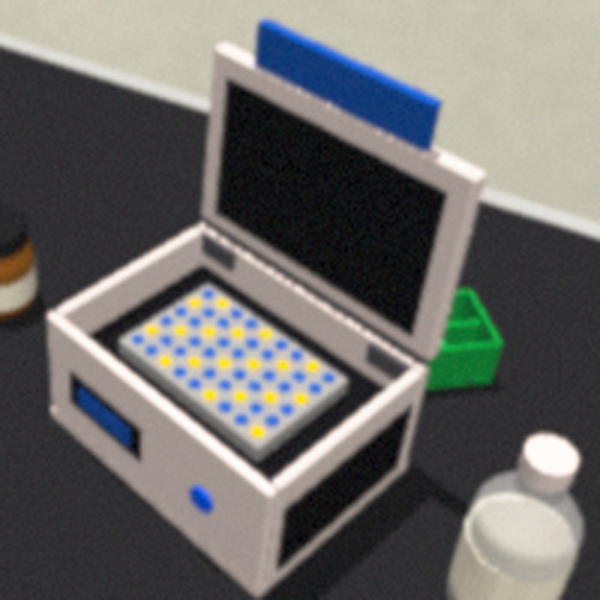

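The top crop shows the rim corners FL (52,397), FR (397,490), BL (122,158) and BR (455,250), with the lip's inner edge from (203,110) to (457,172). In the side crop they are FL (50,316), FR (272,490), with the lip's tip edge from (260,20) to (438,102).

Run:
```python
from h import *
T=lambda u,v:(320+u/4.5-.4,140+v/4.5-.4)
S=lambda u,v:(290+u/3-.3,120+v/3-.3)
P={}
for n,a,b in(("FL",(52,397),(50,316)),("FR",(397,490),(272,490)),("LL",(203,110),(260,21)),("LR",(457,172),(438,103))):
    X,e=tri(T(*a),S(*b)); P[n]=X; print(n,X.round(4),round(e,4), onz("top",T(*a),.1).round(4), onz("side",S(*b),.1).round(4))
print("BL",onz("top",T(122,158),.1).round(4),"BR",onz("top",T(455,250),.1).round(4),onz("side",S(203,226),.1).round(4),onz("side",S(427,362),.1).round(4))
y=P["FL"]-P["FR"];print("width",np.linalg.norm(y),np.degrees(np.arctan2(-y[0],y[1])))
y=P["LL"]-P["LR"];print("lip",np.linalg.norm(y),np.degrees(np.arctan2(-y[0],y[1])))
```

```text
FL [0.5394 0.0322 0.0928] 0.0027 [0.538  0.0333 0.1   ] [0.5342 0.0266 0.1   ]
FR [ 0.4852 -0.1589  0.0976] 0.0008 [ 0.4849 -0.1581  0.1   ] [ 0.4836 -0.1598  0.1   ]
LL [ 0.6653 -0.0438  0.2764] 0.0062 [ 0.7017 -0.0546  0.1   ] [0.9746 0.0908 0.1   ]
LR [ 0.6332 -0.1672  0.2756] 0.0062 [ 0.6644 -0.1982  0.1   ] [ 0.9224 -0.1018  0.1   ]
BL [ 0.6741 -0.0078  0.1   ] BR [ 0.6196 -0.1954  0.1   ] [ 0.6713 -0.0134  0.1   ] [ 0.6249 -0.1988  0.1   ]
width 0.19868818664614107 -15.853736660782618
lip 0.12754822946837768 -14.591628398359543
```

```bash
cat >> h.py <<'E'
from scipy.spatial.transform import Rotation as Ro
YAW=-15.3; H=np.array([.6475,-.1025,.1005])
ex=np.array([np.cos(np.radians(YAW)),np.sin(np.radians(YAW)),0]);ey=np.array([-ex[1],ex[0],0]);ez=np.array([0,0,1.])
def target(px,z,tilt):   # tip centre: px along incubator x from hinge, world z; tilt from straight down towards +x'
    a=np.radians(tilt); d=ex*np.sin(a)-ez*np.cos(a)
    tip=H*[1,1,0]+ex*px+ez*z
    return tip-.166*d, Ro.from_matrix(np.c_[np.cross(ey,d),ey,d])
def now():
    s=r.state(); return s['position'],Ro.from_euler('xyz',s['eef_rot'],degrees=True),s
def tipnow():
    p,R,s=now(); q=p+.166*R.as_matrix()[:,2]-H
    d=R.as_matrix()[:,2]; return q@ex,q@ey,q[2]+H[2],np.degrees(np.arctan2(d@ex,-d[2]))
def plan(*wps):
    p,R,s=now(); print('t',s['time_s'],'tip(px,py,z,tilt)',np.round(tipnow(),4),'F',s['force'].round(2))
    for w in wps:
        P,Q=target(*w[:3]); sh=R.inv().apply(P-p)/.25; rv=(R.inv()*Q).as_rotvec()/(np.pi/4)
        print(w,sh.round(3),rv.round(3))
def theta(n="top"):  # cover angle from the blue lip centroid in one view
    im=r.read_camera(n); h=cv2.cvtColor(im,cv2.COLOR_RGB2HSV); m=cv2.inRange(h,(105,150,60),(125,255,255))
    k,l,st,c=cv2.connectedComponentsWithStats(m[:,:]); 
    L=[(st[i,4],c[i].round(1).tolist()) for i in range(1,k) if st[i,4]>60 and 300<c[i][0]<480]
    return im,L
def lipmid(th,s=.162,off=.0): return H-ex*s*np.cos(th)+ez*s*np.sin(th)+off*(ex*np.sin(th)+ez*np.cos(th))
E
python3 - <<'E'
from h import *
plan((.055,.34,0),(.055,.34,20),(.055,.25,20))
for th in(1.5,1.585,1.65,1.7): print(th,proj("top",lipmid(th,.17,.004)),proj("side",lipmid(th,.165,0)))
E
```

```text
t 0.1 tip(px,py,z,tilt) [-0.591   0.4493  0.2382 -0.0203] F [0.53 0.29 0.18]
(0.055, 0.34, 0) [-2.774 -1.488 -0.406] [-0.001 -0.    -0.147]
(0.055, 0.34, 20) [-2.549 -1.514 -0.366] [-0.027 -0.444 -0.146]
(0.055, 0.25, 20) [-2.549 -1.514 -0.006] [-0.027 -0.444 -0.146]
1.5 [391.5962917 175.0140541] [395.48101422 147.6090349 ]
1.585 [393.14663899 168.80849277] [400.62536057 144.57262029]
1.65 [394.27595358 164.16925304] [404.42388282 142.69311642]
1.7 [395.10682901 160.68278979] [407.25189022 141.50931223]
```

>>> jog_arm:
  commands:
    - [[-0.25, -0.1, -0.25, 0, 0, 0, 1], [-0.5, -0.25, -0.4, 0, 0, -0.05, 1], [-0.75, -0.4, -0.4, 0, 0, -0.1, 1], [-1, -0.5, -0.4, 0, 0, -0.147, 1], [-1, -0.5, -0.4, 0, 0, -0.147, 1], [-1, -0.5, -0.4, 0, 0, -0.147, 1]]

```text
time_s: 0.85
position: [0.3833, 0.2754, 0.5045]
eef_rot: [-180.0, -0.0, 164.4]
force: [-0.6, 0.5, 0.2]
width: 0.0304
gripper_force: 0.0
```

Run:
```python
from h import *
plan((.055,.34,0),(.055,.34,20),(.055,.25,20))
```

```text
t 0.85 tip(px,py,z,tilt) [-0.3546  0.2947  0.3385 -0.0082] F [-0.6   0.53  0.24]
(0.055, 0.34, 0) [-1.645 -1.17  -0.006] [-0.001 -0.    -0.007]
(0.055, 0.34, 20) [-1.418 -1.171  0.035] [-0.002 -0.445 -0.007]
(0.055, 0.25, 20) [-1.418 -1.171  0.395] [-0.002 -0.445 -0.007]
```

>>> jog_arm:
  commands:
    - [[-0.2, -0.17, 0, 0, 0, 0, 1], [-0.4, -0.34, 0, 0, -0.1, 0, 1], [-0.6, -0.5, 0, 0, -0.2, -0.007, 1], [-0.8, -0.68, 0.02, 0, -0.3, -0.007, 1], [-1, -0.83, 0.035, 0, -0.445, -0.007, 1], [-1, -1, 0.035, 0, -0.445, -0.007, 1], [-1, -1, 0.035, 0, -0.445, -0.007, 1], [-1, -1, 0.035, 0, -0.445, -0.007, 1]]

```text
time_s: 1.85
position: [0.5563, -0.0281, 0.4959]
eef_rot: [-180.0, 20.0, 165.1]
force: [-0.5, 0.0, -0.1]
width: 0.0002
gripper_force: 0.0
```

Run:
```python
from h import *
plan((.055,.34,20),(.055,.25,20))
```

```text
t 1.85 tip(px,py,z,tilt) [-0.0508  0.048   0.34   20.0035] F [-0.49  0.03 -0.12]
(0.055, 0.34, 20) [-0.397 -0.193  0.144] [0.002 0.    0.007]
(0.055, 0.25, 20) [-0.273 -0.193  0.483] [0.002 0.    0.007]
```

>>> jog_arm:
  commands:
    - [[-0.2, -0.1, 0.072, 0, 0, 0, 1], [-0.397, -0.193, 0.144, 0, 0, 0.007, 1], [-0.397, -0.193, 0.144, 0, 0, 0.007, 1], [-0.397, -0.193, 0.144, 0, 0, 0.007, 1], [-0.335, -0.193, 0.31, 0, 0, 0.007, 1], [-0.273, -0.193, 0.483, 0, 0, 0.007, 1], [-0.273, -0.193, 0.483, 0, 0, 0.007, 1], [-0.273, -0.193, 0.483, 0, 0, 0.007, 1]]

```text
time_s: 2.85
position: [0.6456, -0.1026, 0.4091]
eef_rot: [180.0, 20.3, 164.7]
force: [0.4, -0.0, 0.6]
width: 0.0006
gripper_force: 0.0
```

Run:
```python
from h import *
for n in("top","side"):
    im,L=theta(n); print(n,L); cv2.imwrite(f"pics/{n}1.png",im[:,:,::-1]); 
s=cv2.imread('pics/side1.png')[60:310,250:500]; cv2.imwrite('pics/side1c.png',cv2.resize(s,None,fx=2.2,fy=2.2))
plan((.0,.25,20),(-.05,.25,20),(-.06,.25,20))
```

```text
top []
side [(np.int32(944), [405.8, 147.8]), (np.int32(129), [324.4, 258.2])]
t 2.95 tip(px,py,z,tilt) [ 5.59000e-02 -8.00000e-04  2.53200e-01  2.02815e+01] F [-0.62 -0.59  0.02]
(0.0, 0.25, 20) [ 0.211  0.004 -0.066] [0.001 0.006 0.   ]
(-0.05, 0.25, 20) [ 0.399  0.004 -0.135] [0.001 0.006 0.   ]
(-0.06, 0.25, 20) [ 0.436  0.004 -0.149] [0.001 0.006 0.   ]
```

View pics/side1c.png

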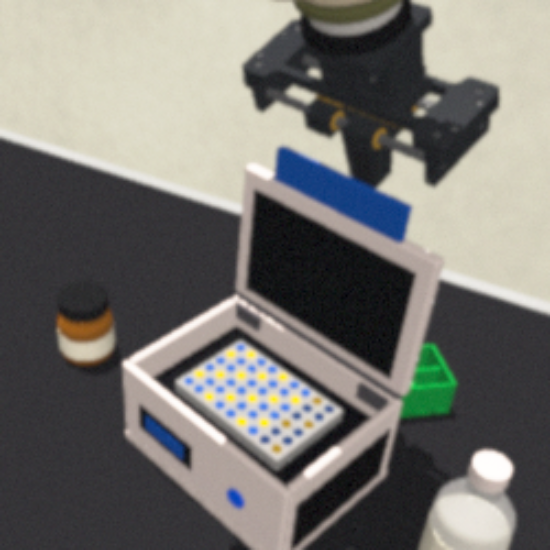

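The crop shows the closed fingers behind the lip near (370,175). The cover hasn't moved (lip centre unchanged) and everything around it is undisturbed.

>>> jog_arm:
  commands:
    - [[0.03, 0.004, -0.008, 0, 0, 0, 1], [0.06, 0.004, -0.018, 0, 0, 0, 1], [0.09, 0.004, -0.028, 0, 0, 0, 1], [0.11, 0.004, -0.034, 0, 0, 0, 1], [0.13, 0.004, -0.04, 0, 0, 0, 1], [0.15, 0.004, -0.047, 0, 0, 0, 1], [0.17, 0.004, -0.053, 0, 0, 0, 1], [0.19, 0.004, -0.06, 0, 0, 0, 1], [0.21, 0.004, -0.066, 0, 0, 0, 1]]

```text
time_s: 4.08
position: [0.5927, -0.0879, 0.4032]
eef_rot: [179.9, 20.0, 164.7]
force: [-0.1, 0.4, -1.1]
width: 0.0005
gripper_force: 0.2
```

Run:
```python
from h import *
im,L=theta("side"); print(L); cv2.imwrite("pics/side2.png",im[:,:,::-1])
for th in(1.2,1.3,1.4,1.5,1.6): print(th,proj("side",lipmid(th,.16,0)))
plan((-.038,.25,20),(-.038,.33,20),(-.14,.33,22),(-.14,.25,25))
```

```text
[(np.int32(887), [394.6, 154.4]), (np.int32(128), [324.4, 258.2])]
1.2 [376.97124497 165.20025134]
1.3 [383.1317805  159.35625312]
1.4 [389.27111752 154.27289013]
1.5 [395.29584589 150.00669026]
1.6 [401.11987506 146.59439296]
t 4.125 tip(px,py,z,tilt) [-4.00000e-04 -2.00000e-04  2.47300e-01  1.99824e+01] F [ 0.42  0.02 -0.18]
(-0.038, 0.25, 20) [ 0.138  0.001 -0.062] [ 0.001 -0.    -0.   ]
(-0.038, 0.33, 20) [ 0.029  0.002 -0.362] [ 0.001 -0.    -0.   ]
(-0.14, 0.33, 22) [ 0.435  0.002 -0.501] [ 0.001 -0.045 -0.   ]
(-0.14, 0.25, 25) [ 0.579  0.001 -0.198] [ 0.001 -0.112 -0.   ]
```

>>> jog_arm:
  commands:
    - [[0.035, 0, -0.015, 0, 0, 0, 1], [0.07, 0, -0.03, 0, 0, 0, 1], [0.105, 0, -0.045, 0, 0, 0, 1], [0.138, 0, -0.062, 0, 0, 0, 1], [0.056, 0, -0.287, 0, 0, 0, 1], [0.23, 0, -0.43, 0, 0, 0, 1], [0.435, 0, -0.5, 0, -0.05, 0, 1], [0.579, 0, -0.2, 0, -0.112, 0, 1], [0.658, 0, -0.1, 0, -0.112, 0, 1], [0.658, 0, -0.1, 0, -0.112, 0, 1]]

```text
time_s: 5.38
position: [0.4346, -0.0445, 0.3687]
eef_rot: [179.9, 24.7, 164.7]
force: [-0.3, 0.0, 0.3]
width: 0.0003
gripper_force: 0.0
```

Run:
```python
from h import *
im,L=theta("side"); print(L); cv2.imwrite("pics/side3.png",im[:,:,::-1])
im,L=theta("top"); print(L)
for th in(.8,.9,1.,1.1,1.2,1.3): print(th,proj("side",lipmid(th,.16,0)), lipmid(th,.175)[2],-.175*np.cos(th))
plan()
```

```text
[(np.int32(639), [379.1, 169.9]), (np.int32(123), [324.4, 258.3])]
[(np.int32(365), [384.1, 201.9])]
0.8 [354.08746156 194.40713719] 0.2260373159074165 -0.12192367413575393
0.9 [359.3498462 186.4483412] 0.2375822091848096 -0.10878174444736627
1.0 [364.9810922  178.84820004] 0.24775742234138187 -0.09455290352692446
1.1 [370.88769766 171.7289164 ] 0.2564612880107512 -0.07937932124947603
1.2 [376.97124497 165.20025134] 0.2636068400442646 -0.06341260703341788
1.3 [383.1317805  159.35625312] 0.26912268244800874 -0.046812295009302785
t 5.475 tip(px,py,z,tilt) [-1.48100e-01 -3.00000e-04  2.22400e-01  2.52202e+01] F [ 0.86 -0.99 -0.45]
```

```bash
cat >> h.py <<'E'
def cwp(th,g=0,a=.02,w=.0095,cap=55):
    t=min(cap,80-np.degrees(th)); k=np.radians(t); c,s=np.cos(th),np.sin(th)
    px=-.175*c+a*np.sin(k)-(w+g)*np.cos(k); z=.1005+.175*s-a*np.cos(k)-(w+g)*np.sin(k)
    return round(px,4),round(z,4),t
E
python3 - <<'E'
from h import *
print([cwp(t) for t in(1.05,.7,.4,.2,.0)])
plan(cwp(1.05,.03),cwp(1.05,.01),cwp(1.03,.006),cwp(1.01,.004),cwp(1.0,.002),cwp(.98,0))
E
```

```text
[(np.float64(-0.0892), np.float64(0.2303), np.float64(19.839431511263555)), (np.float64(-0.1283), np.float64(0.1918), np.float64(39.89295434084238)), (np.float64(-0.1503), np.float64(0.1494), 55), (np.float64(-0.1606), np.float64(0.116), 55), (np.float64(-0.1641), np.float64(0.0812), 55)]
t 5.475 tip(px,py,z,tilt) [-1.48100e-01 -3.00000e-04  2.22400e-01  2.52202e+01] F [ 0.86 -0.99 -0.45]
(np.float64(-0.1174), np.float64(0.2201), np.float64(19.839431511263555)) [-0.169  0.002  0.064] [ 0.001  0.12  -0.   ]
(np.float64(-0.0986), np.float64(0.2269), np.float64(19.839431511263555)) [-0.249  0.002  0.071] [ 0.001  0.12  -0.   ]
(np.float64(-0.0974), np.float64(0.2263), np.float64(20.985347101525207)) [-0.239  0.002  0.074] [ 0.001  0.094 -0.   ]
(np.float64(-0.098), np.float64(0.2251), np.float64(22.13126269178685)) [-0.222  0.002  0.077] [ 0.001  0.069 -0.   ]
(np.float64(-0.0974), np.float64(0.2249), np.float64(22.704220486917677)) [-0.217  0.002  0.078] [ 0.001  0.056 -0.   ]
(np.float64(-0.0981), np.float64(0.2237), np.float64(23.85013607717932)) [-0.199  0.002  0.081] [ 0.001  0.03  -0.   ]
```

>>> jog_arm:
  commands:
    - [[-0.169, 0, 0.064, 0, 0.12, 0, 1], [-0.249, 0, 0.071, 0, 0.12, 0, 1], [-0.239, 0, 0.074, 0, 0.094, 0, 1]]

```text
time_s: 5.85
position: [0.4967, -0.0618, 0.3814]
eef_rot: [180.0, 21.1, 164.7]
force: [0.2, 0.7, -0.4]
width: 0.0009
gripper_force: 0.0
```

Run:
```python
from h import *
im,L=theta("side"); print(L)
im,L=theta("top"); print(L)
cv2.imwrite("pics/top4.png",im[:,:,::-1])
plan(cwp(1.03,.006),cwp(1.01,.004),cwp(1.0,.002),cwp(.98,0),cwp(.96),cwp(.94))
```

```text
[(np.int32(89), [398.7, 187.6]), (np.int32(124), [324.3, 258.1])]
[(np.int32(408), [382.6, 205.5])]
t 5.95 tip(px,py,z,tilt) [-9.8600e-02 -2.0000e-04  2.2500e-01  2.0945e+01] F [-0.03 -0.97 -0.65]
(np.float64(-0.0974), np.float64(0.2263), np.float64(20.985347101525207)) [-0.006  0.001 -0.003] [ 0.001 -0.001 -0.   ]
(np.float64(-0.098), np.float64(0.2251), np.float64(22.13126269178685)) [0.011 0.001 0.   ] [ 0.001 -0.026 -0.   ]
(np.float64(-0.0974), np.float64(0.2249), np.float64(22.704220486917677)) [0.016 0.001 0.002] [ 0.001 -0.039 -0.   ]
(np.float64(-0.0981), np.float64(0.2237), np.float64(23.85013607717932)) [0.034 0.001 0.006] [ 0.001 -0.065 -0.   ]
(np.float64(-0.1005), np.float64(0.2217), np.float64(24.996051667440973)) [0.059 0.001 0.011] [ 0.001 -0.09  -0.   ]
(np.float64(-0.1029), np.float64(0.2197), np.float64(26.141967257702618)) [0.084 0.001 0.016] [ 0.001 -0.115 -0.   ]
```

>>> jog_arm:
  commands:
    - [[-0.006, 0, -0.003, 0, 0, 0, 1], [0.011, 0, 0, 0, -0.026, 0, 1], [0.016, 0, 0.002, 0, -0.039, 0, 1], [0.025, 0, 0.004, 0, -0.052, 0, 1], [0.034, 0, 0.006, 0, -0.065, 0, 1], [0.034, 0, 0.006, 0, -0.065, 0, 1]]

```text
time_s: 6.7
position: [0.4881, -0.0593, 0.3746]
eef_rot: [179.9, 23.7, 164.7]
force: [-1.6, 0.8, -0.0]
width: 0.0006
gripper_force: 0.5
```

Run:
```python
from h import *
im,L=theta("top"); print(L)
cv2.imwrite("pics/top5.png",im[:,:,::-1])
for th in(.8,.9,1.,1.1): print(th,proj("top",lipmid(th,.162,.008)))
for i in range(3): print(now()[2]['force']); r.read_camera("top")
plan(*[cwp(t) for t in(.96,.94,.92,.9,.88,.86,.84,.82,.80)])
im=r.read_camera("side");cv2.imwrite('pics/side5.png',cv2.resize(im[60:310,250:500,::-1],None,fx=2.2,fy=2.2))
```

```text
[(np.int32(373), [380.8, 210.3])]
0.8 [378.60316574 220.35767309]
0.9 [380.40525068 214.5096117 ]
1.0 [382.27133376 208.24309883]
1.1 [384.17620089 201.63911001]
[-1.31340919  0.91688455 -0.37526696]
[-0.39580986  0.46644749 -0.45750044]
[-1.80137738  0.95045635  0.20245812]
t 6.9 tip(px,py,z,tilt) [-9.81000e-02 -2.00000e-04  2.22800e-01  2.37435e+01] F [-1.06  0.07 -0.89]
(np.float64(-0.1005), np.float64(0.2217), np.float64(24.996051667440973)) [0.025 0.001 0.   ] [ 0.001 -0.028 -0.001]
(np.float64(-0.1029), np.float64(0.2197), np.float64(26.141967257702618)) [0.05  0.001 0.004] [ 0.001 -0.053 -0.001]
(np.float64(-0.1053), np.float64(0.2176), np.float64(27.287882847964262)) [0.076 0.001 0.009] [ 0.001 -0.079 -0.001]
(np.float64(-0.1076), np.float64(0.2155), np.float64(28.433798438225907)) [0.101 0.001 0.013] [ 0.001 -0.104 -0.001]
(np.float64(-0.1099), np.float64(0.2133), np.float64(29.579714028487558)) [0.126 0.001 0.019] [ 0.001 -0.13  -0.001]
(np.float64(-0.1121), np.float64(0.2111), np.float64(30.725629618749203)) [0.151 0.001 0.025] [ 0.001 -0.155 -0.001]
(np.float64(-0.1143), np.float64(0.2088), np.float64(31.871545209010847)) [0.176 0.001 0.032] [ 0.001 -0.181 -0.001]
(np.float64(-0.1165), np.float64(0.2065), np.float64(33.0174607992725)) [0.201 0.001 0.039] [ 0.001 -0.206 -0.001]
(np.float64(-0.1186), np.float64(0.2042), np.float64(34.163376389534136)) [0.225 0.001 0.046] [ 0.001 -0.232 -0.001]
```

View pics/side5.png

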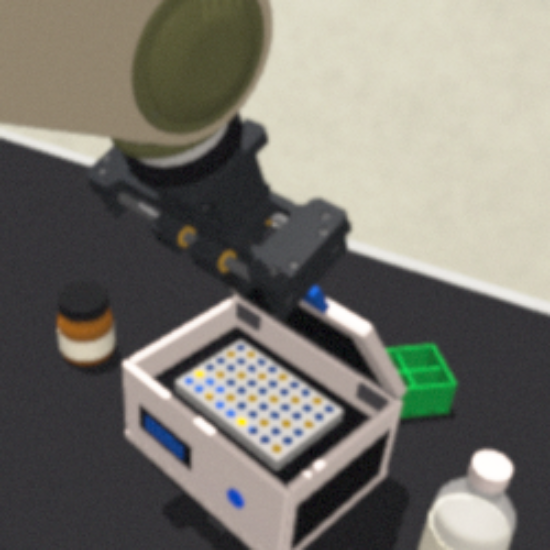

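The crop shows the gripper in front of the cover with the lip (blue at (316,297)) resting on the fingers. The force of about 1.3 N pushing back agrees, so the cover is caught near 0.97 rad and I'll lower it.

>>> jog_arm:
  commands:
    - [[0.025, 0, 0, 0, -0.028, 0, 1], [0.05, 0, 0.004, 0, -0.053, 0, 1], [0.076, 0, 0.009, 0, -0.079, 0, 1], [0.101, 0, 0.013, 0, -0.104, 0, 1], [0.126, 0, 0.019, 0, -0.13, 0, 1], [0.151, 0, 0.025, 0, -0.155, 0, 1], [0.176, 0, 0.032, 0, -0.181, 0, 1], [0.201, 0, 0.039, 0, -0.206, 0, 1], [0.225, 0, 0.046, 0, -0.232, 0, 1]]

```text
time_s: 8.07
position: [0.4428, -0.0468, 0.3413]
eef_rot: [179.9, 34.3, 164.7]
force: [0.1, 0.4, -0.5]
width: 0.0002
gripper_force: 0.1
```

```bash
cat > n.py <<'E'
from h import *
import sys
F=[]
for i in range(3): F.append(now()[2]['force']); im,L=theta("top")
print(L,'F',np.mean(F,0).round(2))
a,b,n=map(float,sys.argv[1:4])
for th in(a-.1,a,a+.1): print(round(th,2),proj("top",lipmid(th,.162,.008)).round(1))
plan(*[cwp(t) for t in np.linspace(a,b,int(n)+1)[1:]])
E
python3 n.py .8 .6 10
```

```text
[(np.int32(570), [377.9, 221.4])] F [-0.88 -0.01 -0.54]
0.7 [376.9 225.7]
0.8 [378.6 220.4]
0.9 [380.4 214.5]
t 8.225 tip(px,py,z,tilt) [-1.18800e-01 -2.00000e-04  2.04000e-01  3.41617e+01] F [-0.97  0.54 -0.65]
(np.float64(-0.1206), np.float64(0.2018), np.float64(35.30929197979579)) [0.024 0.001 0.003] [ 0.001 -0.026 -0.001]
(np.float64(-0.1226), np.float64(0.1993), np.float64(36.45520757005743)) [0.05  0.001 0.007] [ 0.001 -0.051 -0.001]
(np.float64(-0.1246), np.float64(0.1969), np.float64(37.601123160319084)) [0.075 0.001 0.012] [ 0.001 -0.076 -0.001]
(np.float64(-0.1265), np.float64(0.1943), np.float64(38.74703875058073)) [0.1   0.001 0.017] [ 0.001 -0.102 -0.001]
(np.float64(-0.1283), np.float64(0.1918), np.float64(39.89295434084238)) [0.125 0.001 0.022] [ 0.001 -0.127 -0.001]
(np.float64(-0.1301), np.float64(0.1892), np.float64(41.038869931104024)) [0.15  0.001 0.028] [ 0.001 -0.153 -0.001]
(np.float64(-0.1319), np.float64(0.1866), np.float64(42.18478552136567)) [0.175 0.001 0.035] [ 0.001 -0.178 -0.001]
(np.float64(-0.1336), np.float64(0.1839), np.float64(43.33070111162731)) [0.2   0.001 0.042] [ 0.001 -0.204 -0.001]
(np.float64(-0.1352), np.float64(0.1813), np.float64(44.47661670188896)) [0.224 0.001 0.049] [ 0.001 -0.229 -0.001]
(np.float64(-0.1368), np.float64(0.1785), np.float64(45.62253229215061)) [0.249 0.001 0.057] [ 0.001 -0.255 -0.001]
```

Following well, with the cover about 0.79 and resting on the fingers.

>>> jog_arm:
  commands:
    - [[0.024, 0, 0.003, 0, -0.026, 0, 1], [0.05, 0, 0.007, 0, -0.051, 0, 1], [0.075, 0, 0.012, 0, -0.076, 0, 1], [0.1, 0, 0.017, 0, -0.102, 0, 1], [0.125, 0, 0.022, 0, -0.127, 0, 1], [0.15, 0, 0.028, 0, -0.153, 0, 1], [0.175, 0, 0.035, 0, -0.178, 0, 1], [0.2, 0, 0.042, 0, -0.204, 0, 1], [0.224, 0, 0.049, 0, -0.229, 0, 1], [0.249, 0, 0.057, 0, -0.255, 0, 1]]

```text
time_s: 9.48
position: [0.4008, -0.0354, 0.2945]
eef_rot: [-180.0, 45.7, 164.6]
force: [0.7, -0.1, 0.3]
width: 0.0004
gripper_force: 0.2
```

```bash
python3 n.py .6 .4 10
```

```text
[(np.int32(663), [374.4, 231.1])] F [-0.21 -0.2  -0.88]
0.5 [373.8 234.7]
0.6 [375.3 230.5]
0.7 [376.9 225.7]
t 9.625 tip(px,py,z,tilt) [-1.36900e-01 -4.00000e-04  1.78400e-01  4.56205e+01] F [-1.42 -0.7  -0.56]
(np.float64(-0.1383), np.float64(0.1758), np.float64(46.768447882412254)) [0.025 0.001 0.003] [-0.    -0.026 -0.002]
(np.float64(-0.1398), np.float64(0.173), np.float64(47.914363472673905)) [0.05  0.001 0.007] [-0.    -0.051 -0.002]
(np.float64(-0.1412), np.float64(0.1702), np.float64(49.06027906293554)) [0.075 0.001 0.012] [-0.    -0.076 -0.002]
(np.float64(-0.1426), np.float64(0.1674), np.float64(50.20619465319719)) [0.1   0.001 0.017] [-0.    -0.102 -0.002]
(np.float64(-0.1439), np.float64(0.1645), np.float64(51.35211024345884)) [0.126 0.001 0.022] [-0.    -0.127 -0.002]
(np.float64(-0.1451), np.float64(0.1616), np.float64(52.49802583372049)) [0.15  0.001 0.028] [-0.    -0.153 -0.002]
(np.float64(-0.1463), np.float64(0.1587), np.float64(53.643941423982135)) [0.175 0.001 0.035] [-0.    -0.178 -0.002]
(np.float64(-0.1475), np.float64(0.1557), np.float64(54.78985701424378)) [0.2   0.001 0.042] [-0.    -0.204 -0.002]
(np.float64(-0.1489), np.float64(0.1526), 55) [0.215 0.001 0.047] [-0.    -0.208 -0.002]
(np.float64(-0.1503), np.float64(0.1494), 55) [0.229 0.001 0.052] [-0.    -0.208 -0.002]
```

>>> jog_arm:
  commands:
    - [[0.025, 0, 0.003, 0, -0.026, 0, 1], [0.05, 0, 0.007, 0, -0.051, 0, 1], [0.075, 0, 0.012, 0, -0.076, 0, 1], [0.1, 0, 0.017, 0, -0.102, 0, 1], [0.126, 0, 0.022, 0, -0.127, 0, 1], [0.15, 0, 0.028, 0, -0.153, 0, 1], [0.175, 0, 0.035, 0, -0.178, 0, 1], [0.2, 0, 0.042, 0, -0.204, 0, 1], [0.215, 0, 0.047, 0, -0.208, 0, 1], [0.229, 0, 0.052, 0, -0.208, 0, 1]]

```text
time_s: 10.88
position: [0.3864, -0.0126, 0.312]
eef_rot: [-179.2, 51.0, 164.4]
force: [0.9, 0.7, -0.2]
width: 0.0004
gripper_force: 0.0
```

```bash
python3 n.py .4 .2 10
```

```text
[(np.int32(597), [373.1, 236.4])] F [ 0.17 -0.05  0.14]
0.3 [371.3 241.3]
0.4 [372.5 238.3]
0.5 [373.8 234.7]
t 11.025 tip(px,py,z,tilt) [-1.46600e-01  1.46000e-02  2.07400e-01  5.10141e+01] F [-0.11 -0.01 -0.22]
(np.float64(-0.1516), np.float64(0.1462), 55) [ 0.249 -0.069  0.141] [-0.024 -0.089 -0.004]
(np.float64(-0.1528), np.float64(0.1429), 55) [ 0.262 -0.069  0.146] [-0.024 -0.089 -0.004]
(np.float64(-0.154), np.float64(0.1396), 55) [ 0.276 -0.069  0.15 ] [-0.024 -0.089 -0.004]
(np.float64(-0.1552), np.float64(0.1363), 55) [ 0.289 -0.069  0.155] [-0.024 -0.089 -0.004]
(np.float64(-0.1562), np.float64(0.133), 55) [ 0.302 -0.069  0.16 ] [-0.024 -0.089 -0.004]
(np.float64(-0.1573), np.float64(0.1296), 55) [ 0.315 -0.069  0.165] [-0.024 -0.089 -0.004]
(np.float64(-0.1582), np.float64(0.1262), 55) [ 0.328 -0.069  0.171] [-0.024 -0.089 -0.004]
(np.float64(-0.1591), np.float64(0.1228), 55) [ 0.341 -0.069  0.177] [-0.024 -0.089 -0.004]
(np.float64(-0.1598), np.float64(0.1194), 55) [ 0.353 -0.069  0.183] [-0.024 -0.089 -0.004]
(np.float64(-0.1606), np.float64(0.116), 55) [ 0.366 -0.069  0.189] [-0.024 -0.089 -0.004]
```

Run:
```python
from h import *
im=r.read_camera("side");print(now()[2]['joints'].round(1),now()[2]['joint_velocities'].round(1), theta("top")[1], np.round(tipnow(),4), now()[2]['force'])
cv2.imwrite('pics/side6.png',cv2.resize(im[60:310,250:500,::-1],None,fx=2.2,fy=2.2))
```

```text
[ -19.9    2.1  126.2   72.3    2.6 -165. ] [-0.2  0.   0.   0.  -0.   0. ] [(np.int32(565), [372.7, 238.2])] [-1.46500e-01  1.45000e-02  2.07400e-01  5.10124e+01] [ 0.20088656  0.14865516 -0.02807417]
```

View pics/side6.png

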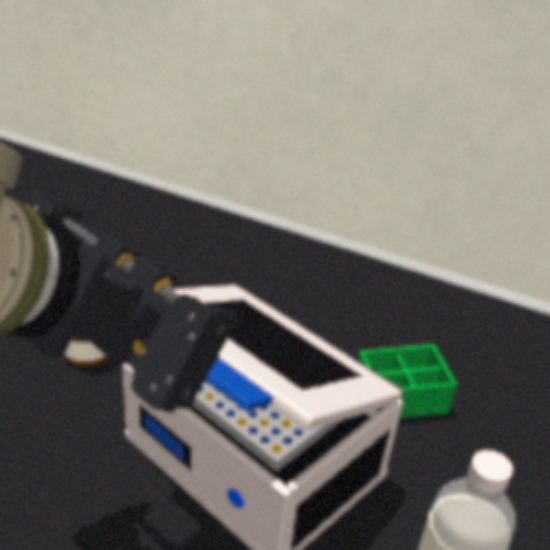

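The side view shows the wrist reached its limit (joint 5 near 0, joint 6 at its stop), so the fingers rose off the lip. The cover, with its lip at (238,383), is at about 0.38 rad and falling freely. I'll swing the fingers back under it by moving only joints 2 and 3.

```bash
cat > rec.py <<'E'
from h import *
from scipy.optimize import least_squares
p,R,s=now(); q=s['joints']; az=np.radians(q[0]); er=np.array([np.cos(az),np.sin(az),0]); ax=np.array([-np.sin(az),np.cos(az),0])
S=er*.035+ez*.127
def elbow(): return S+.45*(er*np.sin(np.radians(q[1]))+ez*np.cos(np.radians(q[1])))
def pose(d2,d3):
    E=elbow(); B=Ro.from_rotvec(ax*d3); A=Ro.from_rotvec(ax*d2)
    P=S+A.apply(E+B.apply(p-E)-S); return P,A*B*R
def tip(P,Q):
    d=Q.as_matrix()[:,2]; t=P+.166*d-H; return np.array([t@ex,t[2]+H[2],t@ey]),np.degrees(np.arctan2(d@ex,-d[2]))
def row(P,Q): return (R.inv().apply(P-p)/.25).round(3),((R.inv()*Q).as_rotvec()/(np.pi/4)).round(3)
def to(px,z):
    o=least_squares(lambda v:tip(*pose(*v))[0][:2]-[px,z],[0,.1]).x; P,Q=pose(*o); print((px,z),np.degrees(o).round(1),np.round(tip(P,Q)[1],1),tip(P,Q)[0].round(3),*row(P,Q))
E
python3 - <<'E'
from rec import *
print(s['time_s'],p,np.degrees(az))
for d2,d3 in((0,.1),(0,.15),(0,.185),(.02,.165)):
    P,Q=pose(d2,d3); print(d2,d3,tip(P,Q),*row(P,Q))
for t in((-.2,.15),(-.21,.12),(-.2,.11),(-.18,.1),(-.172,.1),(-.172,.093),(-.172,.085)): to(*t)
E
```

```text
11.125 [ 0.38640696 -0.01274467  0.31184685] -19.955124872656455
0 0.1 (array([-0.18547957,  0.16483121,  0.01765991]), np.float64(45.29600444744211)) [ 0.164  0.008 -0.011] [-0.006  0.127  0.006]
0 0.15 (array([-0.20650265,  0.14505154,  0.01937175]), np.float64(42.43867179712576)) [ 0.246  0.013 -0.022] [-0.009  0.191  0.008]
0 0.185 (array([-0.22179265,  0.13184489,  0.02061676]), np.float64(40.43887516491524)) [ 0.303  0.016 -0.033] [-0.011  0.235  0.01 ]
0.02 0.165 (array([-0.21283202,  0.13143002,  0.01988713]), np.float64(40.43887516491524)) [ 0.281  0.014 -0.004] [-0.011  0.235  0.01 ]
(-0.2, 0.15) [0.1 7.7] 43.2 [-0.2    0.15   0.019] [ 0.223  0.011 -0.016] [-0.008  0.174  0.008]
(-0.21, 0.12) [3.1 9.1] 38.8 [-0.21  0.12  0.02] [0.291 0.012 0.037] [-0.013  0.271  0.012]
(-0.2, 0.11) [5.7 7.8] 37.6 [-0.2    0.11   0.019] [0.283 0.009 0.097] [-0.014  0.299  0.013]
(-0.18, 0.1) [9.2 5.1] 36.7 [-0.18   0.1    0.017] [0.254 0.004 0.187] [-0.015  0.319  0.014]
(-0.172, 0.1) [10.1  4.1] 36.9 [-0.172  0.1    0.017] [0.236 0.002 0.211] [-0.015  0.314  0.014]
(-0.172, 0.093) [11.  4.] 36.0 [-0.172  0.093  0.017] [0.248 0.002 0.231] [-0.016  0.334  0.015]
(-0.172, 0.085) [12.1  3.9] 35.0 [-0.172  0.085  0.017] [0.261 0.001 0.255] [-0.017  0.357  0.016]
```

>>> jog_arm:
  commands:
    - [[0.246, 0.013, -0.02, -0.009, 0.191, 0.008, 1]]

```text
time_s: 11.25
position: [0.354, -0.0009, 0.2748]
eef_rot: [-179.9, 44.0, 163.8]
force: [-0.3, 0.2, -1.4]
width: 0.0001
gripper_force: 0.0
```

Run:
```python
from rec import *
print(s['time_s'],q.round(1),s['joint_velocities'].round(0),np.round(tipnow(),4),s['force'].round(1))
for t in((-.21,.12),(-.2,.11),(-.18,.1),(-.172,.1),(-.172,.093)): to(*t)
```

```text
11.25 [ -20.     2.6  131.8   56.3    3.  -149. ] [   0.    5.   52. -132.    4.  131.] [-1.94700e-01  1.84000e-02  1.55400e-01  4.39649e+01] [-0.3  0.2 -1.4]
(-0.21, 0.12) [3.1 2.1] 38.8 [-0.21  0.12  0.02] [0.083 0.001 0.062] [-0.005  0.114  0.005]
(-0.2, 0.11) [5.6 0.8] 37.6 [-0.2    0.11   0.019] [ 0.067 -0.002  0.12 ] [-0.007  0.142  0.006]
(-0.18, 0.1) [ 9.2 -1.9] 36.7 [-0.18   0.1    0.017] [ 0.027 -0.008  0.206] [-0.008  0.162  0.007]
(-0.172, 0.1) [10.  -2.9] 36.9 [-0.172  0.1    0.017] [ 0.007 -0.01   0.228] [-0.007  0.157  0.007]
(-0.172, 0.093) [10.9 -3. ] 36.0 [-0.172  0.093  0.017] [ 0.016 -0.01   0.249] [-0.008  0.177  0.008]
```

Run:
```python
import rec; from rec import *
p0=np.array([0.38640696,-0.01274467,0.31184685]); 
R0=Ro.from_euler('xyz',[0,0,0])
# commanded pose: rigid swing used in the last row, from the measured pose minus lag along planned tip
def solve(px,z,tilt):
    o=least_squares(lambda v:tip(*pose(*v))[0][:2]-[px,z],[0,.1]).x; return pose(*o)
C=solve(-.2065,.145,42.4)
rec.p,rec.R=C; 
print(tip(*C))
P1,R1=C
for t in((-.2,.12),(-.18,.107),(-.172,.1),(-.172,.096)):
    p_,R_=s['position'],R
    rec.p,rec.R=p_,R_
    P,Q=solve(*t,0); print(t,np.round(tip(P,Q)[1],1),(R1.inv().apply(P-P1)/.25).round(3),((R1.inv()*Q).as_rotvec()/(np.pi/4)).round(3))
```

```text
(array([-0.2065    ,  0.145     ,  0.01940649]), np.float64(42.43391813969724))
(-0.2, 0.12) 39.0 [ 0.008 -0.004  0.093] [-0.004  0.077  0.003]
(-0.18, 0.107) 37.6 [-0.031 -0.01   0.186] [-0.005  0.107  0.005]
(-0.172, 0.1) 36.9 [-0.044 -0.012  0.229] [-0.006  0.122  0.005]
(-0.172, 0.096) 36.4 [-0.039 -0.012  0.242] [-0.006  0.134  0.006]
```

>>> jog_arm:
  commands:
    - [[0.0, -0.006, 0.12, -0.004, 0.085, 0.003, 1], [-0.04, -0.012, 0.22, -0.006, 0.12, 0.005, 1]]

```text
time_s: 11.5
position: [0.3955, -0.0158, 0.2398]
eef_rot: [179.6, 38.1, 163.6]
force: [-11.6, 3.9, -0.1]
width: 0.0006
gripper_force: 4.6
```

Run:
```python
from h import *
p,R,s=now();print(s['time_s'],s['joints'].round(1),s['joint_velocities'].round(0),np.round(tipnow(),4),s['force'].round(1))
im,L=theta("side"); im2,L2=theta("top"); print(L,L2)
for th in(0,.1,.2,.3): print(th,proj("top",lipmid(th,.162,.008)).round(1))
print(now()[2]['force'],np.round(tipnow(),4))
cv2.imwrite('pics/side7.png',cv2.resize(im[60:310,250:500,::-1],None,fx=2.2,fy=2.2))
```

```text
11.5 [ -19.9   12.5  126.4   41.3    3.9 -134. ] [  0.  34. -26. -54.   5.  54.] [-1.63400e-01  1.63000e-02  1.09300e-01  3.81337e+01] [-11.6   3.9  -0.1]
[(np.int32(388), [345.4, 245.8])] [(np.int32(684), [369.4, 243.0])]
0 [368.7 246. ]
0.1 [369.4 245.1]
0.2 [370.2 243.5]
0.3 [371.3 241.3]
[-1.474139   -0.85665336 -0.18854381] [-1.62100e-01  1.59000e-02  1.09600e-01  3.82394e+01]
```

View pics/side7.png

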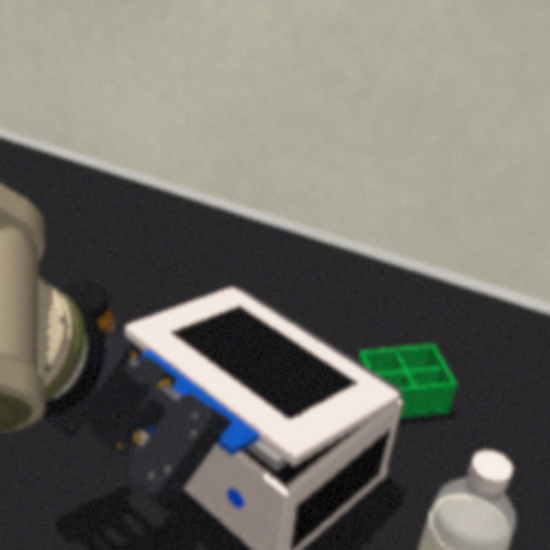

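The crop shows the lip resting on the fingers again, with the gripper in front at (180,430) and the cover at about 0.2 rad. The force is back to about 1.5 N, so I'll lower it slowly, keeping the tilt away from the wrist limit.

Run:
```python
from rec import *
print(s['time_s'],q.round(1),s['joint_velocities'].round(0),np.round(tipnow(),4),s['force'].round(1))
for f in np.linspace(.1,1,10): to(round(-.1621-.009*f,4),round(.1096-.03*f,4))
```

```text
11.6 [ -20.    12.6  126.3   41.5    3.9 -134.2] [ 0. -4.  2.  6. -1. -6.] [-1.62100e-01  1.59000e-02  1.09600e-01  3.82394e+01] [-1.5 -0.9 -0.2]
(np.float64(-0.163), np.float64(0.1066)) [0.3 0.1] 37.8 [-0.163  0.107  0.016] [ 0.006 -0.     0.007] [-0.     0.009  0.   ]
(np.float64(-0.1639), np.float64(0.1036)) [0.6 0.2] 37.4 [-0.164  0.104  0.016] [ 0.011 -0.     0.015] [-0.001  0.018  0.001]
(np.float64(-0.1648), np.float64(0.1006)) [0.9 0.3] 37.0 [-0.165  0.101  0.016] [ 0.017 -0.     0.022] [-0.001  0.027  0.001]
(np.float64(-0.1657), np.float64(0.0976)) [1.3 0.4] 36.6 [-0.166  0.098  0.016] [ 0.022 -0.     0.029] [-0.002  0.036  0.002]
(np.float64(-0.1666), np.float64(0.0946)) [1.6 0.5] 36.2 [-0.167  0.095  0.016] [ 0.028 -0.     0.037] [-0.002  0.046  0.002]
(np.float64(-0.1675), np.float64(0.0916)) [1.9 0.6] 35.8 [-0.168  0.092  0.016] [ 0.033 -0.     0.044] [-0.003  0.055  0.002]
(np.float64(-0.1684), np.float64(0.0886)) [2.2 0.6] 35.4 [-0.168  0.089  0.016] [ 0.039 -0.     0.051] [-0.003  0.064  0.003]
(np.float64(-0.1693), np.float64(0.0856)) [2.6 0.7] 35.0 [-0.169  0.086  0.016] [ 0.044 -0.001  0.059] [-0.004  0.073  0.003]
(np.float64(-0.1702), np.float64(0.0826)) [2.9 0.8] 34.5 [-0.17   0.083  0.017] [ 0.05  -0.001  0.066] [-0.004  0.082  0.004]
(np.float64(-0.1711), np.float64(0.0796)) [3.2 0.9] 34.1 [-0.171  0.08   0.017] [ 0.055 -0.001  0.074] [-0.004  0.091  0.004]
```

>>> jog_arm:
  commands:
    - [[0.006, 0, 0.007, 0, 0.009, 0, 1], [0.011, 0, 0.015, -0.001, 0.018, 0.001, 1], [0.017, 0, 0.022, -0.001, 0.027, 0.001, 1], [0.022, 0, 0.029, -0.002, 0.036, 0.002, 1], [0.022, 0, 0.029, -0.002, 0.036, 0.002, 1]]

```text
time_s: 12.22
position: [0.3959, -0.016, 0.232]
eef_rot: [179.5, 36.8, 163.5]
force: [-1.0, 0.6, -0.8]
width: 0.0004
gripper_force: 0.6
```

Run:
```python
from rec import *
F=[]
for i in range(3): im2,L2=theta("top"); F.append(r.state()['force'])
print(L2,np.mean(F,0))
print(s['time_s'],q.round(1),np.round(tipnow(),4))
a=tipnow()
for f in np.linspace(.125,1,8): to(round(a[0]-.006*f,4),round(a[2]-.024*f,4))
```

```text
[(np.int32(681), [368.9, 244.1])] [-0.8935418  -0.02932039 -1.33138202]
12.225 [ -19.9   13.7  126.4   39.1    4.1 -131.8] [-1.66000e-01  1.64000e-02  9.92000e-02  3.67955e+01]
(np.float64(-0.1668), np.float64(0.0962)) [0.3 0.1] 36.4 [-0.167  0.096  0.016] [ 0.005 -0.     0.008] [-0.     0.009  0.   ]
(np.float64(-0.1675), np.float64(0.0932)) [0.7 0.1] 36.0 [-0.168  0.093  0.017] [ 0.009 -0.     0.015] [-0.001  0.018  0.001]
(np.float64(-0.1683), np.float64(0.0902)) [1.  0.2] 35.6 [-0.168  0.09   0.017] [ 0.014 -0.     0.023] [-0.001  0.027  0.001]
(np.float64(-0.169), np.float64(0.0872)) [1.4 0.3] 35.2 [-0.169  0.087  0.017] [ 0.019 -0.     0.031] [-0.002  0.036  0.002]
(np.float64(-0.1698), np.float64(0.0842)) [1.7 0.3] 34.8 [-0.17   0.084  0.017] [ 0.024 -0.001  0.039] [-0.002  0.045  0.002]
(np.float64(-0.1705), np.float64(0.0812)) [2.1 0.4] 34.4 [-0.171  0.081  0.017] [ 0.029 -0.001  0.047] [-0.003  0.054  0.002]
(np.float64(-0.1713), np.float64(0.0782)) [2.4 0.4] 34.0 [-0.171  0.078  0.017] [ 0.034 -0.001  0.055] [-0.003  0.063  0.003]
(np.float64(-0.172), np.float64(0.0752)) [2.8 0.5] 33.5 [-0.172  0.075  0.017] [ 0.039 -0.001  0.063] [-0.003  0.072  0.003]
```

>>> jog_arm:
  commands:
    - [[0.005, 0, 0.008, 0, 0.009, 0, 1], [0.009, 0, 0.015, -0.001, 0.018, 0.001, 1], [0.014, 0, 0.023, -0.001, 0.027, 0.001, 1], [0.019, 0, 0.031, -0.002, 0.036, 0.002, 1], [0.024, 0, 0.039, -0.002, 0.045, 0.002, 1], [0.028, 0, 0.046, -0.003, 0.053, 0.002, 1], [0.031, 0, 0.051, -0.003, 0.059, 0.003, 1], [0.033, 0, 0.055, -0.003, 0.063, 0.003, 1], [0.033, 0, 0.055, -0.003, 0.063, 0.003, 1]]

```text
time_s: 13.5
position: [0.3976, -0.0164, 0.2161]
eef_rot: [179.3, 33.9, 163.3]
force: [-0.8, -0.3, -1.2]
width: 0.0002
gripper_force: 0.5
```

Run:
```python
from rec import *
F=[]
for i in range(4): im2,L2=theta("top"); F.append(r.state()['force'])
im,L=theta("side");cv2.imwrite('pics/side8.png',cv2.resize(im[60:310,250:500,::-1],None,fx=2.2,fy=2.2))
print(L,L2,np.mean(F,0))
print(s['time_s'],q.round(1),np.round(tipnow(),4))
a=tipnow()
for dx,dz in((-.001,-.003),(-.002,-.006),(-.003,-.009),(-.01,-.015),(-.02,-.015),(-.04,-.01),(-.08,0)): to(round(a[0]+dx,4),round(a[2]+dz,4))
```

```text
[(np.int32(449), [342.1, 257.0])] [(np.int32(668), [367.8, 245.3])] [-0.74293049  0.20214007 -1.65343622]
13.5 [ -19.9   16.2  126.2   34.5    4.5 -127.1] [-1.71000e-01  1.71000e-02  7.85000e-02  3.39685e+01]
(np.float64(-0.172), np.float64(0.0755)) [0.3 0.1] 33.6 [-0.172  0.076  0.017] [ 0.005 -0.     0.008] [-0.     0.009  0.   ]
(np.float64(-0.173), np.float64(0.0725)) [0.7 0.2] 33.1 [-0.173  0.073  0.017] [ 0.01  -0.     0.015] [-0.001  0.018  0.001]
(np.float64(-0.174), np.float64(0.0695)) [1.  0.2] 32.7 [-0.174  0.07   0.017] [ 0.015 -0.     0.023] [-0.001  0.027  0.001]
(np.float64(-0.181), np.float64(0.0635)) [1.3 1. ] 31.7 [-0.181  0.064  0.018] [0.04  0.001 0.028] [-0.002  0.051  0.002]
(np.float64(-0.191), np.float64(0.0635)) [0.4 2.3] 31.3 [-0.191  0.064  0.019] [0.068 0.003 0.006] [-0.003  0.059  0.003]
(np.float64(-0.211), np.float64(0.0685)) [-2.2  4.9] 31.2 [-0.211  0.069  0.02 ] [ 0.123  0.008 -0.056] [-0.003  0.061  0.003]
(np.float64(-0.251), np.float64(0.0785)) [-7.7 10.2] 31.5 [-0.251  0.078  0.023] [ 0.237  0.019 -0.178] [-0.003  0.054  0.002]
```

View pics/side8.png

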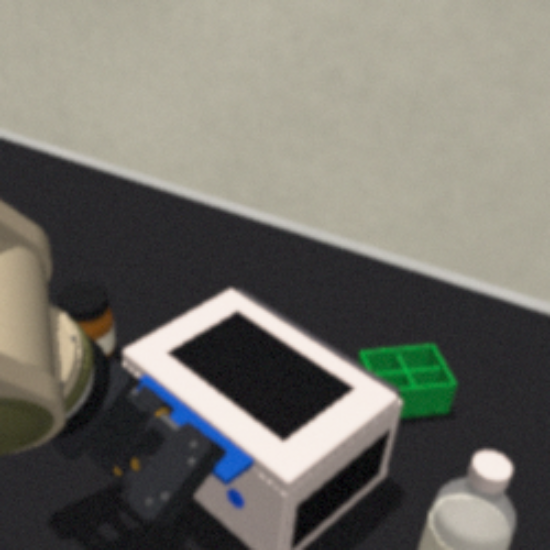

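The crop shows the cover almost level, with the lip at (195,425) still resting on the fingers under about 1.7 N. I'll go a little lower.

>>> jog_arm:
  commands:
    - [[0.003, 0, 0.004, 0, 0.005, 0, 1], [0.005, 0, 0.008, 0, 0.009, 0, 1], [0.008, 0, 0.012, -0.001, 0.014, 0.001, 1], [0.01, 0, 0.015, -0.001, 0.018, 0.001, 1], [0.013, 0, 0.019, -0.001, 0.023, 0.001, 1], [0.015, 0, 0.023, -0.001, 0.027, 0.001, 1], [0.015, 0, 0.023, -0.001, 0.027, 0.001, 1]]

```text
time_s: 14.62
position: [0.3977, -0.0164, 0.2092]
eef_rot: [179.2, 32.7, 163.3]
force: [-0.9, -0.6, 0.0]
width: 0.0005
gripper_force: 0.0
```

Run:
```python
from rec import *
F=[]
for i in range(6): im2,L2=theta("top"); F.append(r.state()['force'])
im,L=theta("side")
print(L,L2,np.mean(F,0))
print(s['time_s'],q.round(1),np.round(tipnow(),4))
a=tipnow()
for dx,dz in((-.001,-.003),(-.002,-.006),(-.004,-.01),(-.02,-.012),(-.04,-.01),(-.08,0),(-.1,.01)): to(round(a[0]+dx,4),round(a[2]+dz,4))
```

```text
[(np.int32(579), [339.1, 255.9])] [(np.int32(664), [367.9, 245.4])] [ 0.15250192 -0.03678504 -0.09888533]
14.625 [ -19.9   17.2  126.2   32.8    4.7 -125.4] [-1.73800e-01  1.73000e-02  6.98000e-02  3.27673e+01]
(np.float64(-0.1748), np.float64(0.0668)) [0.3 0.1] 32.4 [-0.175  0.067  0.017] [ 0.005 -0.     0.007] [-0.     0.009  0.   ]
(np.float64(-0.1758), np.float64(0.0638)) [0.7 0.1] 31.9 [-0.176  0.064  0.017] [ 0.01  -0.     0.015] [-0.001  0.018  0.001]
(np.float64(-0.1778), np.float64(0.0598)) [1.1 0.3] 31.3 [-0.178  0.06   0.018] [ 0.018 -0.     0.025] [-0.001  0.031  0.001]
(np.float64(-0.1938), np.float64(0.0578)) [0.  2.3] 30.4 [-0.194  0.058  0.019] [ 0.066  0.003 -0.003] [-0.002  0.052  0.002]
(np.float64(-0.2138), np.float64(0.0598)) [-2.1  4.9] 29.9 [-0.214  0.06   0.02 ] [ 0.123  0.008 -0.053] [-0.003  0.063  0.003]
(np.float64(-0.2538), np.float64(0.0698)) [-7.5 10.2] 30.1 [-0.254  0.07   0.024] [ 0.238  0.019 -0.173] [-0.003  0.059  0.003]
(np.float64(-0.2738), np.float64(0.0798)) [-11.4  12.9] 31.3 [-0.274  0.08   0.025] [ 0.298  0.025 -0.25 ] [-0.002  0.033  0.001]
```

>>> jog_arm:
  commands:
    - [[0.01, 0, 0.01, 0, 0.01, 0, 1], [0.04, 0.002, 0.005, -0.001, 0.035, 0.001, 1], [0.066, 0.003, -0.003, -0.002, 0.052, 0.002, 1], [0.123, 0.008, -0.053, -0.003, 0.063, 0.003, 1], [0.18, 0.013, -0.11, -0.003, 0.063, 0.003, 1], [0.238, 0.019, -0.173, -0.003, 0.059, 0.003, 1], [0.238, 0.019, -0.173, -0.003, 0.059, 0.003, 1], [0.238, 0.019, -0.173, -0.003, 0.059, 0.003, 1]]

```text
time_s: 15.98
position: [0.3292, 0.0084, 0.2136]
eef_rot: [179.0, 30.1, 163.2]
force: [-0.2, 0.0, -0.4]
width: 0.001
gripper_force: 0.0
```

Run:
```python
from h import *
im,L=theta("side"); im2,L2=theta("top")
cv2.imwrite('pics/side9.png',cv2.resize(im[60:360,200:500,::-1],None,fx=1.9,fy=1.9))
print(L,L2,now()[2]['force'],tipnow())
```

```text
[(np.int32(1066), [333.6, 255.8])] [(np.int32(665), [367.8, 245.4])] [ 0.39940786 -0.79517408  0.1021766 ] (np.float64(-0.2530533746620479), np.float64(0.023635707913496243), np.float64(0.06987240783412219), np.float64(30.117820226749295))
```

View pics/side9.png

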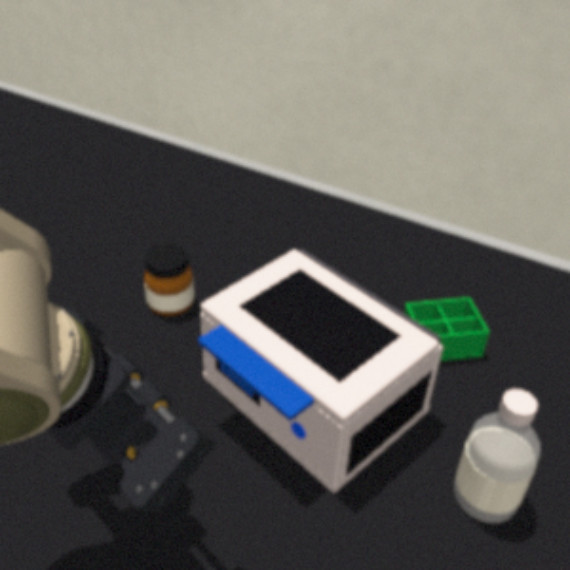

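The crop shows the cover fully shut, with its lip at (255,370). The gripper is clear in front at (160,450), and the jar, tray and bottle haven't moved.

```bash
python3 -c "
from station import r
print(r.close_job())"
```

```text
the job is handed in; nothing more can be done
None
```

The cover is fully shut, the arm is clear and the jar, tray and bottle are where they were, but the lowering was not continuous: a wrist limit took the fingers off the lip at about 0.4 rad, and the cover fell freely to about 0.2 rad before I caught it again from below (brief peak about 12 N) and lowered it gently the rest of the way.

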